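Open the control box and throw its changeover lever

TASK

Switch over the grey control box on the bench: turn both quarter-turn fasteners on its top a full quarter turn to unlocked, so that their levers point to the front of the box, then swing the panel up until the drop catch at the right rear falls behind the panel's pin and holds it open by itself. Then push the lever inside the box fully across to the right side and leave everything that way, without disturbing the small things standing round the box.

Things in the scene. Friction and masses are not known exactly. Their poses are not given: they have to be found in the camera images.
- control_box: Fixed grey steel box, open at the top under its panel: 170 (x) x 220 (y) mm, rim at z 110 mm, walls 5 mm. Origin: centre of its underside on the bench; -x is its front (towards the robot), +y its left. The mm positions below are along these axes from this origin. Yaw within 0.32 rad of facing the robot. A bracket at the right rear carries the catch (to x +203, y -150, z 199).
- fastener_left (a joint): Left quarter-turn fastener, rad, vertical pivot at x -30, y +135 mm on a flange (top z 110). 0 = locked: its lever arm points inward (-y) over the panel's edge and blocks it. pi/2 = unlocked: arm points to the front (-x). Stops at both. Starts at 0 to 0.25. Turned by pushing its fin to the front; stays where left (friction 0.06 N m).
- fastener_right (a joint): Right quarter-turn fastener, the mirror image: pivot at x -30, y -135 mm; 0 = locked, arm points inward (+y); pi/2 = unlocked, arm points to the front (-x). Same sizes, start and friction.
- fastener_left_fin (a point): Point in the left fastener's fin, 50 mm out from the pivot, z 144 mm. The arm is 16 mm wide, 65 mm long from the pivot (z 120.5 to 128.5); the upright fin stands along it, 6 mm thick, from 23 to 65 mm out, top at z 153.5 mm.
- fastener_right_fin (a point): The same point in the right fastener's fin.
- panel (a joint): Access panel's hinge, rad: 0 = shut flat on the rim; 1.5 = stop, nearly upright. 170 x 220 x 8 mm (z 110 to 118 shut), 0.35 kg, hinged along y at its rear edge. It falls shut when let go unless the catch holds it: from about 0.95 a pin on its right edge lifts the catch, which drops behind the pin at about 1.40; let go beyond that, it sinks back onto the catch at about 1.39.
- panel_bar (a point): Middle of the pull bar: round, 10 mm thick, 100 mm long along y, 45 mm in front of the panel's front edge (shut: x -130, z 114 mm), on an arm at each end (y +50, -50); 215 mm from the hinge. 40 mm are free between it and the box's front, so it can be pinched from above or hooked from below.
- panel_hinge (a point): Middle of the panel's hinge line (x +85, z 110 mm).
- catch_notch (a point): Point in the notch of the gravity drop catch: x +81, y -128, z 175 mm when the catch is down at rest. The catch is a steel bar 177 mm long in the vertical plane y -128 mm, pivoted at x +190, z 163 mm, with a ramped nose at x +25 mm in front of the notch. It needs no touch: the panel's pin lifts it (the point rises about 13 mm) and it falls back by its weight.
- lever (a joint): Changeover lever inside the box, rad: 0 = stop, leaning left (+y); 1.1 = stop, leaning right (-y); 0.55 = upright. Pivot axis along x at x -35, y 0, z 30 mm. Starts at 0 to 0.2; stays where left (friction 0.08 N m).
- lever_bar (a point): Middle of the lever's cross bar: along x, 60 mm long, 14 mm thick, 62 mm from the pivot; at the stops 32 mm left or right of the middle, z 83 mm. Lever shaft 10 mm thick. Its base block reaches up to z 30, the pivot barrel to z 41 mm; other fittings lie behind x +37 mm and below z 50 mm.
- thread_spool: Bystander: wooden spool of thread, 40 x 40 x 48 mm, standing to the side of the box. Origin under its centre.
- rubber_stamp: Bystander: rubber stamp with a turned wooden knob, 36 x 47 x 52 mm. Origin under its centre.
- tape_tin: Bystander: flat round closed tin, 64 mm across, 24 mm high. Origin under its centre.
- ink_jar: Bystander: small green jar with a ball stopper, 28 mm across, 80 mm high. Origin under its centre.

How it is judged:
On the way, in this order (a step that is already met when the one before it is completed fails the run):
1. both fasteners are turned to unlocked while the panel is still shut (value of joint each of fastener_left, fastener_right above 1.35 rad and value of joint panel below 0.1 rad), for 0.1 s.
2. the panel is open and the catch has dropped behind its pin (value of joint panel above 1.25 rad and z of catch_notch in the frame of control_box below 0.181 m), for 0.3 s.
3. the lever is fully across to the right (value of joint lever above 0.95 rad), for 0.2 s.
At the end, for the whole second after the job is handed in: Both fasteners are unlocked (each beyond 1.35 rad of 1.57), the panel stands open at rest (beyond 1.25 rad) with the catch down (its notch point below z 181 mm of the box), and the lever leans fully to the right (beyond 0.95 rad of 1.1) (all of step 2 and value of joint each of fastener_left, fastener_right above 1.35 rad and value of joint lever above 0.95 rad and value of joint panel below 1.6 rad and velocity of joint panel between -0.05 and 0.05 rad/s); the robot touches nothing.
It fails at once if a bystander is shifted by more than 30 mm or tipped over (distance of any of thread_spool, rubber_stamp, tape_tin, ink_jar from where it was at the start of the episode above 0.03 m or angle between any of thread_spool, rubber_stamp, tape_tin, ink_jar's own z axis and vertical above 0.5 rad).
It also fails if it takes over 72 s, if anything falls off the work surface, if the arm or the gripper's body presses on something with over 40 N, if the wrist force passes 120 N, or if a joint passes its speed limit or range.

ROBOT

A 6-joint arm with a two-finger parallel gripper is mounted at the origin on a cart in front of the work surface, level with it; the furniture and walls round the work are solid. World frame = base frame: x ahead of the robot, y to its left, z up, the work surface at z = 0. Lengths are in m, angles in rad, forces in N, time in s.
With the tool pointing down it reaches from about 0.325 to 0.875 m from the base axis. Payload 4.4 kg.
Tool frame: the origin (TCP) lies at the centre of the arm's flange, where the gripper is bolted on; the fingertips stand 173 mm ahead of it and the grasp point (between the pads) lies 155 mm ahead of it; x points along the fingers, y is the direction in which the jaws open and shut, and the axes are right-handed (so a half turn about x gives the same grasp; the last joint's range is limited). The gripper opens to 85 mm and grips with 20 to 120 N. Pads are 22 mm wide; open, the fingers measure 114 mm over their backs; the gripper's body (76 mm by 85 mm) begins 54 mm behind the grasp point. The pads swing forward as they close: fully open they stand 13 mm farther back than shut.
Start: joints at [0.991, 0.207, 1.542, -0, 1.393, -0.15], TCP at [0.24, 0.523, 0.405] pointing down, gripper open.
Joint ranges: [-2.73, 2.73], [-0.86, 2.22], [0.23, 2.46], [-1.11, 4.25], [0.08, 2.63], [-2.82, 2.82]. Speed limits (rad/s): [2.79, 2.79, 3.14, 3.14, 3.14, 3.14].

INTERFACE

Orientations are given as a unit quaternion [w, x, y, z].
In Python, from workcell import ctrl gives the robot as it stands.
- The arm moves only by the shell command python3 -m jog 'ROWS'. ROWS is text: rows parted by semicolons, each of 7 numbers parted by spaces: the shift along the tool's x, y, z in cm, then the turn, a rotation vector about the tool's x, y, z in rad, then the closure, from 0 (fully open) to 1 (shut). In form: tx ty tz wx wy wz grip; .... A call has exactly 8 rows; each row is the pose to reach, as a shift and turn from the pose commanded when the call began, along the tool's axes at that moment; what a row does not reach only later rows make up. A row lasts 1/10 s, in which the tool goes at most 50 mm and 8.59 degrees, less where a joint would pass 70% of its speed; a pose out of reach is approached as far as the arm can. A call with a gripper value outside its range is refused whole. The fingers move at their own pace and stop on an object; the grip force is fixed at half the most. Time passes only in rows, so rows that repeat a pose let the fingers close, or fill a call up. It gives the time, the measured TCP pose, the force and the opening at its end, in the units of the state.
- ctrl.state(): the state, without advancing time (a new reading comes with each control period).
- ctrl.snapshot(name): name is "scene" or "top" or "wrist"; returns the picture (480x640x3 uint8, red, green, blue); there is no depth.
- ctrl.calibration(name): a dict with "K" (3x3 intrinsics, pixels), "rvec" (rotation vector, rad) and "tvec" (3), from world to camera coordinates, as OpenCV has them. Camera axes: x right, y down, z forward; pixel columns grow to the right and rows downward; lengths in m; the calibration is good to about 2 mm. A picture is of the moment at which its call begins: read the wrist's pose just before it. calibration takes no time and is no camera call; for the wrist camera it gives the pose at the moment of the call.
- ctrl.close_job(): hands the job in, once; it reports no verdict.
The state is a dict: "time": time; "joint_pos": joint angles; "joint_vel": joint speeds; "joint_efforts": joint torques, N m; "tool_pos": TCP position; "eef_rot": TCP orientation; "ft_force": force on the tool from outside, world axes, zero at the start; "torque": the same for the moment, N m; "finger_gap": finger opening in m.
Only numpy, scipy, OpenCV 4.12 (cv2) and the standard library are available. Lean on these libraries where they do the work, as an engineer would, in place of code of your own. Each camera call takes 0.05 s, during which the arm holds its last target.

## Working session

There is one attempt and no reset: what is moved stays moved. The work goes in short steps, Python scripts to look and compute and a shell command to move; the robot and the scene stay as the last step left them, time stands still between calls to the robot, and variables do not carry over. Pictures are saved under pics/ and viewed, and the job is handed in when it is done.

```bash
ls; mkdir -p pics; python3 - <<'E'
from workcell import ctrl
import cv2
s=ctrl.state();print({k:(v if not hasattr(v,'round') else v) for k,v in s.items()})
for n in ["scene","top","wrist"]:
    c=ctrl.calibration(n);print(n,c)
    cv2.imwrite(f"pics/{n}0.png",ctrl.snapshot(n)[:,:,::-1])
E
```

```text
pics
{'time': 0.0, 'joint_pos': array([ 9.90495921e-01,  2.07462006e-01,  1.54297005e+00, -1.29253254e-05,
        1.39348332e+00, -1.50537745e-01]), 'joint_vel': array([-0.00023472, -0.00122853,  0.00013845, -0.00053079, -0.00019309,
        0.0007316 ]), 'joint_efforts': array([ 9.59532881e-04, -3.83042872e+01, -2.91595495e+01, -6.58708382e-05,
        1.06103229e-02, -4.96680585e-06]), 'tool_pos': array([0.23940762, 0.5223915 , 0.40349381]), 'eef_rot': array([ 0.69055499,  0.15000795,  0.69113349, -0.15154513]), 'ft_force': array([-0.51203397,  0.30060022, -0.68372625]), 'torque': array([ 0.06666657, -0.02117873, -0.00788348]), 'finger_gap': 0.08562317441646011}
scene {'K': array([[506.91626172,   0.        , 308.51422094],
       [  0.        , 506.91626172, 249.44800433],
       [  0.        ,   0.        ,   1.        ]]), 'rvec': array([ 2.01572795, -0.52212539,  0.29664952]), 'tvec': array([-0.5062427 ,  0.24261075,  1.01135578])}
top {'K': array([[504.38451737,   0.        , 322.829974  ],
       [  0.        , 504.38451737, 236.62435267],
       [  0.        ,   0.        ,   1.        ]]), 'rvec': array([ 2.09992902, -2.130251  ,  0.22725735]), 'tvec': array([-0.00500499,  0.59521118,  1.47872173])}
wrist {'K': array([[350.57522918,   0.        , 318.08241988],
       [  0.        , 350.57522918, 242.3805526 ],
       [  0.        ,   0.        ,   1.        ]]), 'rvec': array([-2.42508453, -1.55632196, -0.2287196 ]), 'tvec': array([-0.57353217, -0.03805457,  0.37896837])}
```

View pics/scene0.png

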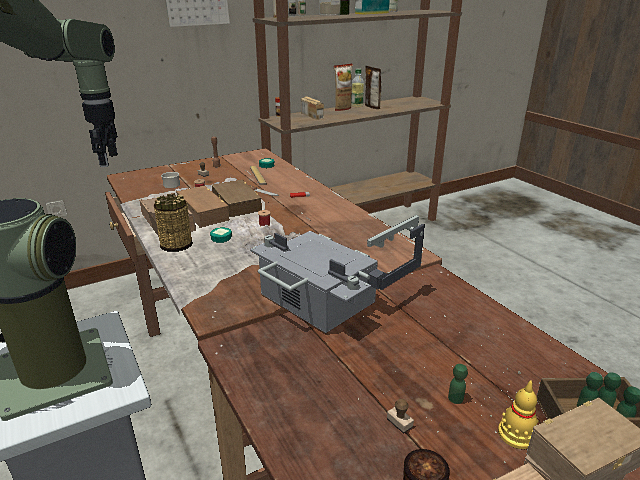

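View pics/top0.png

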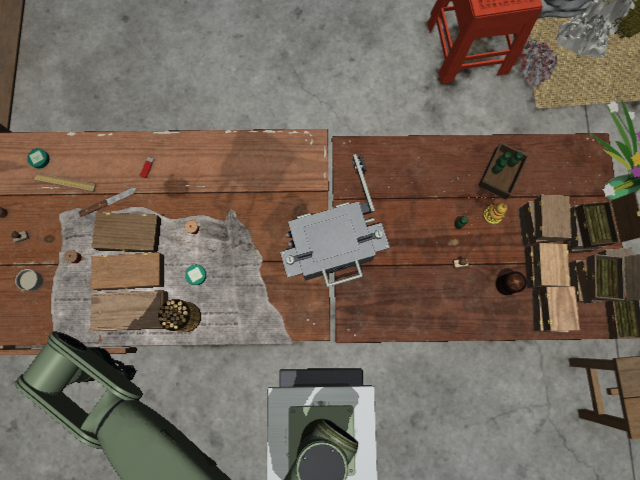

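View pics/wrist0.png

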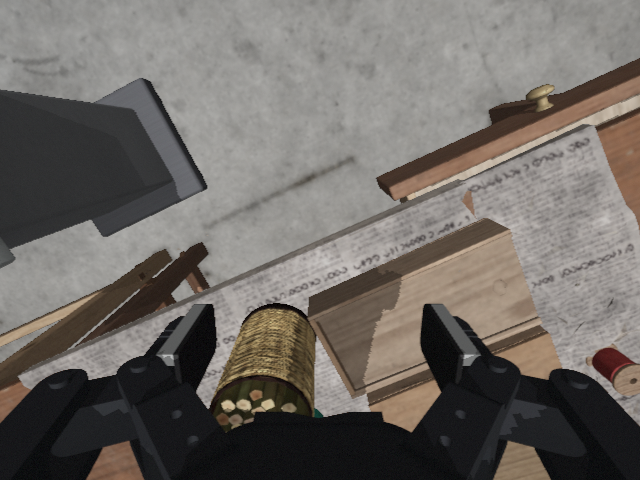

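```bash
python3 - <<'E'
import cv2
a=cv2.imread("pics/top0.png")[140:300,270:405];cv2.imwrite("pics/topc.png",cv2.resize(a,None,fx=5,fy=5,interpolation=cv2.INTER_CUBIC)[:600+200,:][:800])
b=cv2.imread("pics/scene0.png")[210:340,240:440];cv2.imwrite("pics/scc.png",cv2.resize(b,None,fx=4,fy=4,interpolation=cv2.INTER_CUBIC))
E
```

```text
(no output)
```

View pics/topc.png

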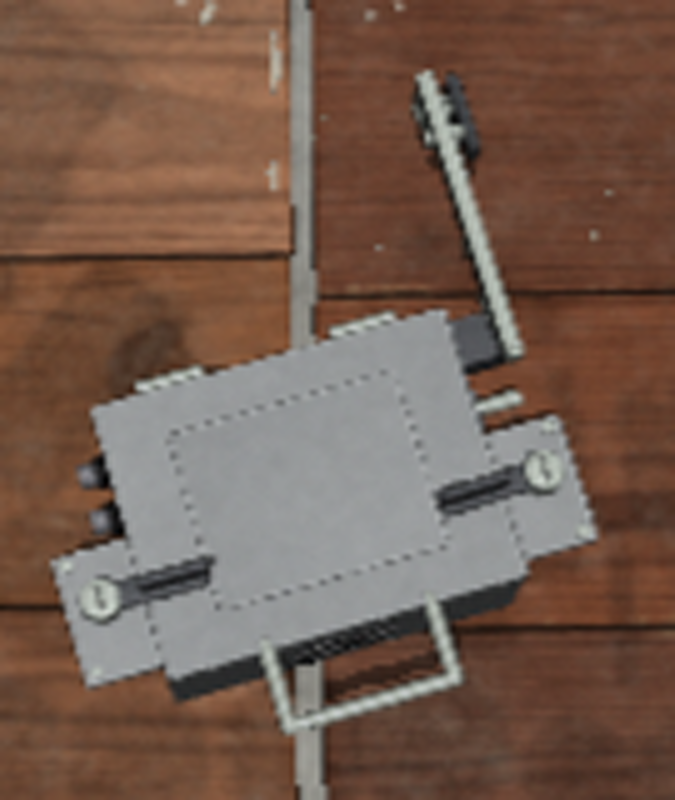

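View pics/scc.png

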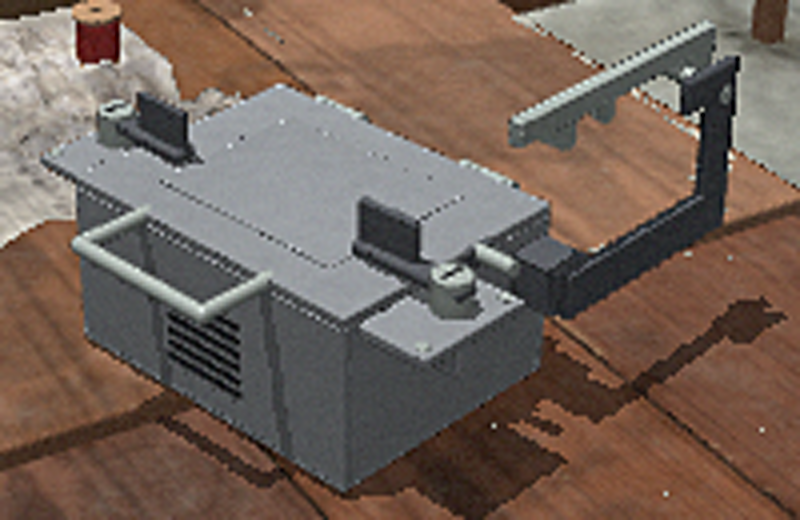

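```bash
cat > h.py <<'E'
import numpy as np, cv2
from scipy.spatial.transform import Rotation as R
def proj(P,c):
    return cv2.projectPoints(np.asarray(P,float).reshape(-1,1,3),c['rvec'],c['tvec'],c['K'],None)[0].reshape(-1,2)
def b2w(p,q):
    p=np.asarray(p,float).reshape(-1,3);c,s=np.cos(q[2]),np.sin(q[2])
    return np.c_[q[0]+c*p[:,0]-s*p[:,1],q[1]+s*p[:,0]+c*p[:,1],p[:,2]]
def toolR(s): 
    w,x,y,z=s['eef_rot'];return R.from_quat([x,y,z,w])
E
python3 - <<'E'
from h import *
from workcell import ctrl
from scipy.optimize import least_squares
t=[((85,-110,118),440,312),((85,110,118),93,410),((-85,-110,118),525,575),((-85,110,118),168,677),((-30,135,133),100,597),((-30,-135,133),545,470),((-130,50,114),290,723),((-130,-50,114),458,678)]
s=[((85,110,118),280,87),((85,-110,118),550,203),((-85,-110,118),345,325),((-85,110,118),42,160),((-85,-110,0),345,490),((-130,50,114),75,245),((-130,-50,114),205,310),((-30,135,133),113,105),((-30,-135,133),453,270)]
cs={n:ctrl.calibration(n) for n in("top","scene")}
tp=np.array([a[0] for a in t])/1e3;tu=np.array([(a[1]/5+270-.4,a[2]/5+140-.4) for a in t])
sp=np.array([a[0] for a in s])/1e3;su=np.array([(a[1]/4+240-.4,a[2]/4+210-.4) for a in s])
f=lambda q:np.r_[(proj(b2w(tp,q),cs['top'])-tu).ravel(),(proj(b2w(sp,q),cs['scene'])-su).ravel()]
r=least_squares(f,[.6,0,.28],loss='soft_l1');print(r.x,np.round(r.fun.reshape(-1,2),1))
# bystanders on table z=0 from top
c=cs['top'];Rm=cv2.Rodrigues(c['rvec'])[0];C=-Rm.T@c['tvec']
for n,u,v,z in [('spool',192,228,.048),('tin',195,274,.024),('jar',461,221,.08),('stamp',461,262,.03)]:
    d=Rm.T@np.linalg.inv(c['K'])@[u,v,1];k=(z-C[2])/d[2];print(n,C+k*d)
print(C)
E
```

```text
[ 0.57987031 -0.0367275   0.27708914] [[ 0.2 -1.4]
 [-1.2 -0.4]
 [ 0.8 -0.2]
 [-0.1  0.9]
 [-0.4  0.5]
 [-0.3 -0.3]
 [-0.2  0.8]
 [-0.8 -0.1]
 [-0.2 -1.2]
 [ 0.3 -0.2]
 [-0.2 -1.5]
 [ 7.6  3.7]
 [-0.5  2.8]
 [ 1.   0.2]
 [-0.8  1.2]
 [ 0.4  0.6]
 [-0.3  0.5]]
spool [0.63081085 0.39013174 0.048     ]
tin [0.49088773 0.38148936 0.024     ]
jar [ 0.6340614  -0.43443117  0.08      ]
stamp [ 0.51576672 -0.43967874  0.03      ]
[ 2.77979829e-01 -9.23731700e-04  1.56960050e+00]
```

```bash
cat >> h.py <<'E'
Q=[0.5799,-0.0367,0.2771]
def plan(s,wps,off=0.173,Q=Q,sgn=None):
    """box-frame mm points of the tool point -> shifts (cm) and turn to box-aligned down pose, from measured pose"""
    T=toolR(s);p0=np.array(s['tool_pos']);M=T.as_matrix()
    bx=np.array([np.cos(Q[2]),np.sin(Q[2]),0])
    if sgn is None: sgn=np.sign(M[:,1]@bx)
    x=np.array([0,0,-1.]);y=sgn*bx;z=np.cross(x,y)
    D=np.c_[x,y,z];rv=R.from_matrix(M.T@D).as_rotvec()
    print('turn',np.round(rv,4),'sgn',sgn)
    for w in wps:
        t=b2w(np.array(w)/1e3,Q)[0]-x*off
        print(w,'->',np.round(M.T@(t-p0)*100,2))
    tip=p0+M[:,0]*off-np.array([Q[0],Q[1],0]);c,sn=np.cos(Q[2]),np.sin(Q[2])
    print('tip box mm',np.round([1e3*(c*tip[0]+sn*tip[1]),1e3*(-sn*tip[0]+c*tip[1]),1e3*tip[2]],1),'F',np.round(s['ft_force'],1),'gap',round(s['finger_gap'],4),'t',s['time'],'j6',round(s['joint_pos'][5],2))
E
python3 - <<'E'
from h import *
from workcell import ctrl
s=ctrl.state();print(toolR(s).as_matrix().round(3))
for g in(1,-1):plan(s,[(10,87,235),(10,87,180)],sgn=g)
E
```

```text
[[-0.001  0.417  0.909]
 [-0.002  0.909 -0.417]
 [-1.    -0.002 -0.   ]]
turn [8.639e-01 5.000e-04 1.800e-03] sgn 1
(10, 87, 235) -> [ -0.38 -29.38  49.36]
(10, 87, 180) -> [  5.12 -29.37  49.36]
tip box mm [-174.7  630.7  230.8] F [ 0.7 -0.6  0.3] gap 0.0854 t 0.15 j6 -0.15
turn [-2.2777e+00 -2.2000e-03  7.0000e-04] sgn -1
(10, 87, 235) -> [ -0.38 -29.38  49.36]
(10, 87, 180) -> [  5.12 -29.37  49.36]
tip box mm [-174.7  630.7  230.8] F [ 0.7 -0.6  0.3] gap 0.0854 t 0.15 j6 -0.15
```

```bash
python3 -m jog '-0.2 -1.5 2.6 0.05 0 0 1; -0.4 -3.9 6.5 0.12 0 0 1; -0.4 -6.3 10.6 0.22 0 0 1; -0.4 -8.7 14.7 0.32 0 0 1; -0.4 -11.1 18.8 0.42 0 0 1; -0.4 -13.5 22.8 0.52 0 0 1; -0.4 -15.9 26.9 0.62 0 0 1; -0.4 -18.3 30.9 0.72 0 0 1'
python3 - <<'E'
from h import *
from workcell import ctrl
plan(ctrl.state(),[(10,87,235),(10,87,180)])
E
```

```text
time: 0.95
tool_pos: [0.4449, 0.2258, 0.4085]
eef_rot: [0.593, 0.386, 0.593, -0.386]
ft_force: [1.8, -0.1, 0.2]
finger_gap: 0.0
turn [ 1.398e-01 -1.000e-04  1.000e-04] sgn 1.0
(10, 87, 235) -> [ 0.05  3.92 21.  ]
(10, 87, 180) -> [ 5.55  3.92 21.  ]
tip box mm [-58.1 289.5 235.5] F [ 1.8 -0.1  0.2] gap 0.0 t 0.95 j6 -0.12
```

```bash
python3 -m jog '0 0.8 4.2 0.05 0 0 1; 0 1.6 8.4 0.1 0 0 1; 0 2.4 12.6 0.14 0 0 1; 0 3.2 16.8 0.14 0 0 1; 0.5 3.7 20 0.14 0 0 1; 2 3.92 21 0.14 0 0 1; 4 3.92 21 0.14 0 0 1; 4 3.92 21 0.14 0 0 1'
python3 - <<'E'
from h import *
from workcell import ctrl
plan(ctrl.state(),[(10,87,180),(10,87,136)])
for n in["top","scene","wrist"]:
  im=ctrl.snapshot(n)[:,:,::-1]
  if n=="top": im=cv2.resize(im[140:300,260:420],None,fx=3.7,fy=3.7,interpolation=cv2.INTER_CUBIC)
  if n=="scene": im=cv2.resize(im[170:340,240:440],None,fx=3.5,fy=3.5,interpolation=cv2.INTER_CUBIC)
  cv2.imwrite(f"pics/{n}1.png",im)
print(ctrl.calibration("wrist"))
E
```

```text
time: 1.75
tool_pos: [0.5642, 0.0521, 0.3642]
eef_rot: [0.562, 0.424, 0.568, -0.427]
ft_force: [-0.5, -0.2, 0.4]
finger_gap: 0.0
turn [ 0.0034 -0.0035  0.0084] sgn 1.0
(10, 87, 180) -> [1.12 0.09 0.27]
(10, 87, 136) -> [5.52 0.13 0.29]
tip box mm [  7.7  90.3 191.2] F [-0.5 -0.2  0.4] gap 0.0 t 1.75 j6 -0.34
{'K': array([[350.57522918,   0.        , 318.08241988],
       [  0.        , 350.57522918, 242.3805526 ],
       [  0.        ,   0.        ,   1.        ]]), 'rvec': array([-2.8184297 , -0.3998429 , -0.05867969]), 'tvec': array([-0.55800116, -0.12962647,  0.31315015])}
```

View pics/wrist1.png

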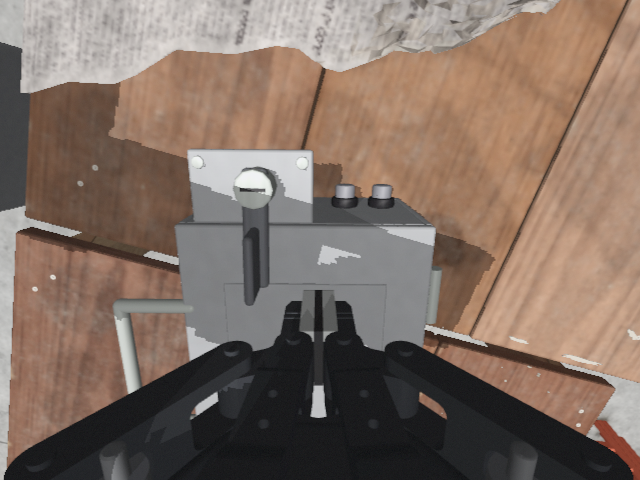

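View pics/scene1.png

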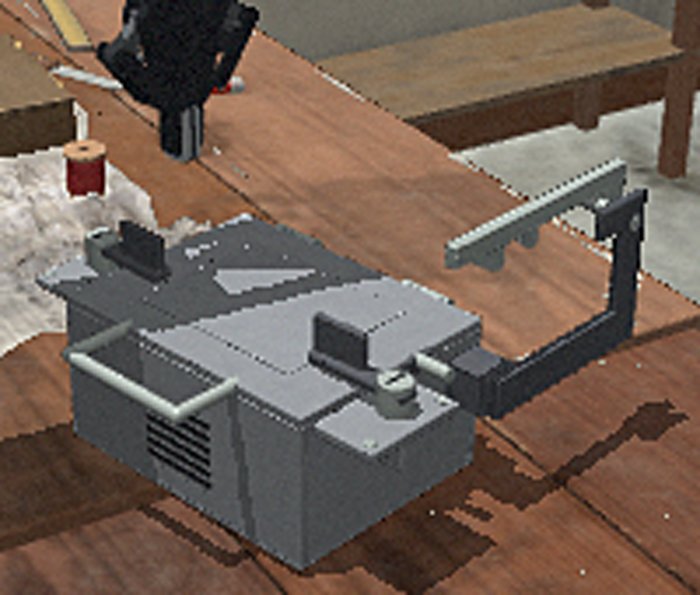

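```bash
python3 - <<'E'
from h import *
from workcell import ctrl
c={'K':np.array([[350.575,0,318.08],[0,350.575,242.38],[0,0,1]]),'rvec':np.array([-2.8184297 , -0.3998429 , -0.05867969]),'tvec':np.array([-0.55800116, -0.12962647,  0.31315015])}
P=np.array([(-85,110,118),(85,110,118),(-130,50,114),(-30,135,133)])/1e3
U=np.array([(178,224.5),(434,226),(122,306),(252,188)])
print(proj(b2w(P,Q),c))
from scipy.optimize import least_squares
r=least_squares(lambda q:(proj(b2w(P,q),c)-U).ravel(),Q);print(r.x,r.fun.reshape(-1,2).round(1))
E
```

```text
[[168.99932916 222.68272121]
 [433.62468381 223.92611397]
 [117.54169714 304.00380201]
 [248.06467507 187.42520499]]
[ 0.5829473  -0.03701406  0.27798984] [[-4.5  0. ]
 [ 3.7 -0.5]
 [-0.2 -0.4]
 [ 0.9  1.5]]
```

```bash
sed -i 's/^Q=.*/Q=[0.581,-0.037,0.2775]/' h.py; python3 - <<'E'
from h import *
from workcell import ctrl
plan(ctrl.state(),[(10,87,136),(-12.5,87,136),(-30,82.8,136),(-50,86.5,136),(-68,100.4,136),(-78,121,136)])
E
```

```text
turn [ 0.0045 -0.0004  0.0004] sgn 1.0
(10, 87, 136) -> [5.97 0.03 0.35]
(-12.5, 87, 136) -> [ 5.97 -2.22  0.34]
(-30, 82.8, 136) -> [ 5.97 -3.97  0.76]
(-50, 86.5, 136) -> [ 5.97 -5.97  0.38]
(-68, 100.4, 136) -> [ 5.98 -7.77 -1.02]
(-78, 121, 136) -> [ 5.98 -8.76 -3.09]
tip box mm [  9.7  90.6 195.7] F [0.6 0.5 0.7] gap -0.0002 t 1.9 j6 -0.34
```

```bash
python3 -m jog '3 0 0.35 0.0045 0 0 1; 5.5 0 0.35 0.0045 0 0 1; 5.95 0 0.35 0.0045 0 0 1; 5.95 -1 0.35 0.0045 0 0 1; 5.95 -2.2 0.35 0.0045 0 0 1; 5.95 -3 0.5 0.0045 0 0 1; 5.95 -4 0.76 0.0045 0 0 1; 5.95 -4 0.76 0.0045 0 0 1'
python3 - <<'E'
from h import *
from workcell import ctrl
plan(ctrl.state(),[(-30,82.8,136),(-50,86.5,136),(-68,100.4,136),(-78,121,136),(-78,121,190)])
im=ctrl.snapshot("wrist")[:,:,::-1];cv2.imwrite(f"pics/w2.png",im)
E
```

```text
time: 2.7
tool_pos: [0.5287, 0.0329, 0.3102]
eef_rot: [0.564, 0.426, 0.564, -0.426]
ft_force: [0.6, -1.1, 0.1]
finger_gap: 0.0001
turn [-0.0016  0.001  -0.0008] sgn 1.0
(-30, 82.8, 136) -> [ 0.12  0.12 -0.13]
(-50, 86.5, 136) -> [ 0.12 -1.88 -0.49]
(-68, 100.4, 136) -> [ 0.12 -3.68 -1.88]
(-78, 121, 136) -> [ 0.11 -4.69 -3.94]
(-78, 121, 190) -> [-5.29 -4.68 -3.93]
tip box mm [-31.1  81.4 137.2] F [ 0.6 -1.1  0.1] gap 0.0001 t 2.7 j6 -0.38
```

View pics/w2.png

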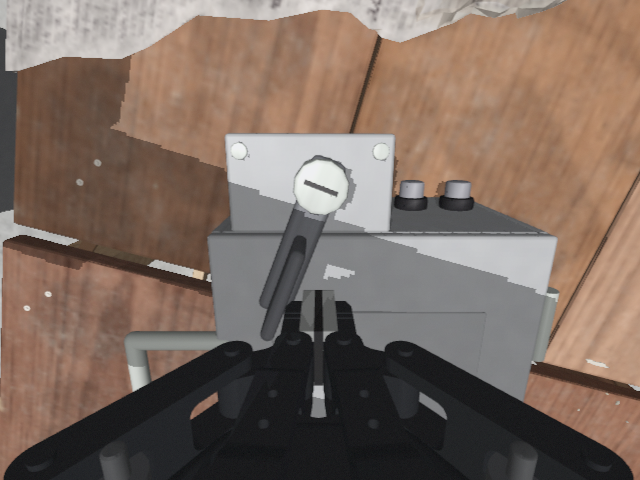

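```bash
python3 -m jog '0.1 -1 -0.25 0 0 0 1; 0.1 -1.9 -0.5 0 0 0 1; 0.1 -2.8 -1.2 0 0 0 1; 0.1 -3.7 -1.9 0 0 0 1; 0.1 -4.3 -2.9 0 0 0 1; 0.1 -4.7 -3.6 0 0 0 1; 0.1 -4.7 -4.0 0 0 0 1; 0.1 -4.7 -4.0 0 0 0 1'
python3 - <<'E'
from h import *
from workcell import ctrl
plan(ctrl.state(),[(-78,121,136),(-78,105,136),(-60,100,185),(10,-87,185),(10,-87,136)])
im=ctrl.snapshot("wrist")[:,:,::-1];cv2.imwrite(f"pics/w3.png",im)
E
```

```text
time: 3.55
tool_pos: [0.4725, 0.0588, 0.3079]
eef_rot: [0.565, 0.424, 0.564, -0.428]
ft_force: [-1.5, -6.6, 1.1]
finger_gap: 0.0
turn [0.0008 0.0032 0.0039] sgn 1.0
(-78, 121, 136) -> [-0.11  0.01  0.09]
(-78, 105, 136) -> [-0.1   0.01  1.69]
(-60, 100, 185) -> [-5.01  1.79  2.21]
(10, -87, 185) -> [-4.97  8.77 20.91]
(10, -87, 136) -> [-0.07  8.79 20.9 ]
tip box mm [-78.8 121.3 134.9] F [-1.5 -6.6  1.1] gap 0.0 t 3.55 j6 -0.33
```

View pics/w3.png

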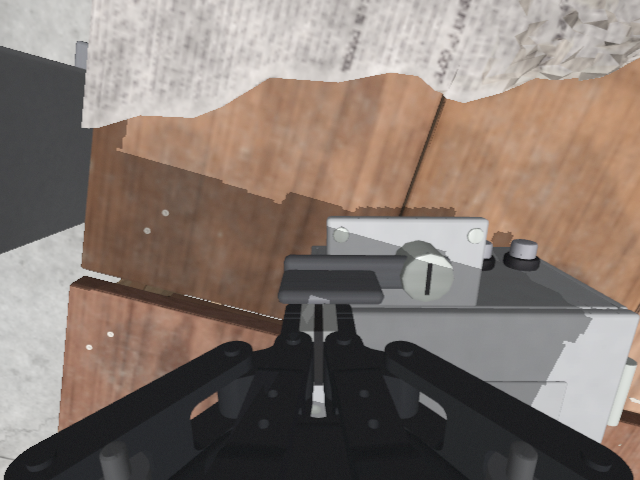

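```bash
python3 -m jog '-0.1 0.2 1.7 0 0 0 1; -3 1 2 0 0 0 1; -5 2.5 5 0 0 0 1; -5 4 9.5 0 0 0 1; -5 5.6 14 0 0 0 1; -5 7.5 18.5 0 0 0 1; -5 8.8 20.9 0 0 0 1; -5 8.8 20.9 0 0 0 1'
python3 - <<'E'
from h import *
from workcell import ctrl
im=ctrl.snapshot("wrist")[:,:,::-1];cv2.imwrite(f"pics/w4.png",im)
plan(ctrl.state(),[(10,-87,136),(-12.5,-87,136),(-30,-82.8,136),(-50,-86.5,136),(-68,-100.4,136),(-78,-121,136)])
E
```

```text
time: 4.4
tool_pos: [0.6166, -0.1204, 0.3574]
eef_rot: [0.563, 0.427, 0.563, -0.427]
ft_force: [0.1, 0.9, -0.9]
finger_gap: 0.0001
turn [-0.0028 -0.0017  0.0017] sgn 1.0
(10, -87, 136) -> [ 4.81 -0.08 -0.1 ]
(-12.5, -87, 136) -> [ 4.82 -2.33 -0.09]
(-30, -82.8, 136) -> [ 4.82 -4.08 -0.51]
(-50, -86.5, 136) -> [ 4.82 -6.08 -0.13]
(-68, -100.4, 136) -> [ 4.83 -7.87  1.26]
(-78, -121, 136) -> [ 4.82 -8.87  3.33]
tip box mm [ 10.5 -87.8 184.1] F [-0.4  0.4  0.2] gap 0.0004 t 4.45 j6 -0.6
```

View pics/w4.png

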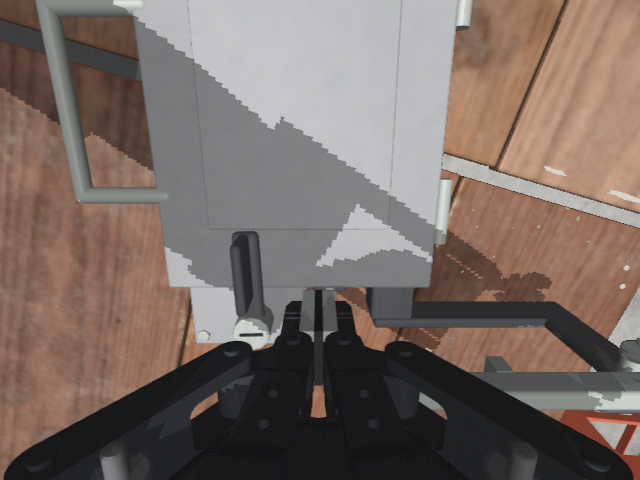

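```bash
python3 -m jog '2 -1 -0.1 0 0 0 1; 4.5 -1.1 -0.1 0 0 0 1; 4.8 -1.2 -0.1 0 0 0 1; 4.8 -2.3 -0.1 0 0 0 1; 4.8 -3.2 -0.3 0 0 0 1; 4.8 -4.1 -0.5 0 0 0 1; 4.8 -5.1 -0.3 0 0 0 1; 4.8 -6.1 -0.15 0 0 0 1'
python3 - <<'E'
from h import *
from workcell import ctrl
plan(ctrl.state(),[(-50,-86.5,136),(-68,-100.4,136),(-78,-121,136)])
E
```

```text
time: 5.25
tool_pos: [0.5556, -0.1334, 0.3114]
eef_rot: [0.565, 0.427, 0.563, -0.426]
ft_force: [2.0, 2.0, 0.3]
finger_gap: -0.0002
turn [-0.0009  0.0012 -0.0021] sgn 1.0
(-50, -86.5, 136) -> [0.24 0.08 0.08]
(-68, -100.4, 136) -> [ 0.24 -1.72  1.47]
(-78, -121, 136) -> [ 0.24 -2.71  3.53]
tip box mm [-50.5 -85.9 138.4] F [2.  2.  0.3] gap -0.0002 t 5.25 j6 -0.66
```

```bash
python3 -m jog '0.1 -0.9 0.7 0 0 0 1; 0.1 -1.7 1.4 0 0 0 1; 0.1 -2.2 2.4 0 0 0 1; 0.1 -2.7 3.1 0 0 0 1; 0.1 -2.7 3.5 0 0 0 1; 0.1 -2.7 3.6 0 0 0 1; 0.1 -2.7 3.6 0 0 0 1; 0.1 -2.7 3.4 0 0 0 1'
python3 - <<'E'
from h import *
from workcell import ctrl
plan(ctrl.state(),[(-78,-121,136),(-78,-100,136),(-100,-80,185),(-130,0,175)])
for n in("wrist","scene"):
  im=ctrl.snapshot(n)[:,:,::-1];cv2.imwrite(f"pics/{n}5.png",im if n=="wrist" else cv2.resize(im[170:340,240:440],None,fx=3.5,fy=3.5,interpolation=cv2.INTER_CUBIC))
E
```

```text
time: 6.05
tool_pos: [0.5395, -0.1734, 0.3089]
eef_rot: [0.565, 0.426, 0.564, -0.426]
ft_force: [0.1, 0.2, -0.2]
finger_gap: -0.0002
turn [-0.0007  0.0014 -0.0002] sgn 1.0
(-78, -121, 136) -> [-0.01 -0.08  0.12]
(-78, -100, 136) -> [-0.01 -0.08 -1.98]
(-100, -80, 185) -> [-4.91 -2.28 -3.97]
(-130, 0, 175) -> [ -3.92  -5.28 -11.97]
tip box mm [ -77.2 -120.   135.9] F [ 0.1  0.2 -0.2] gap -0.0002 t 6.05 j6 -0.74
```

View pics/wrist5.png

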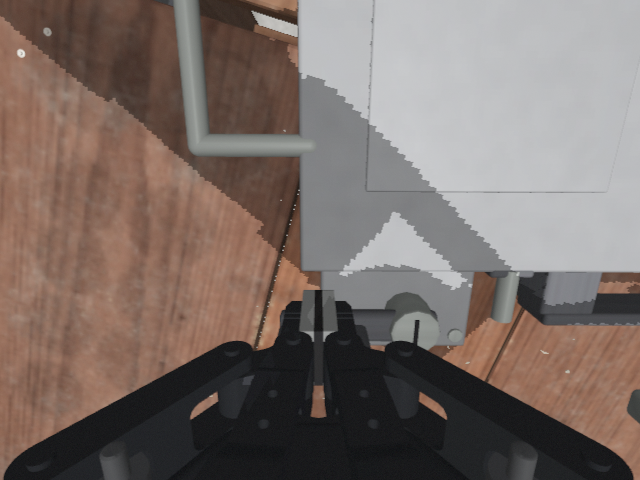

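View pics/scene5.png

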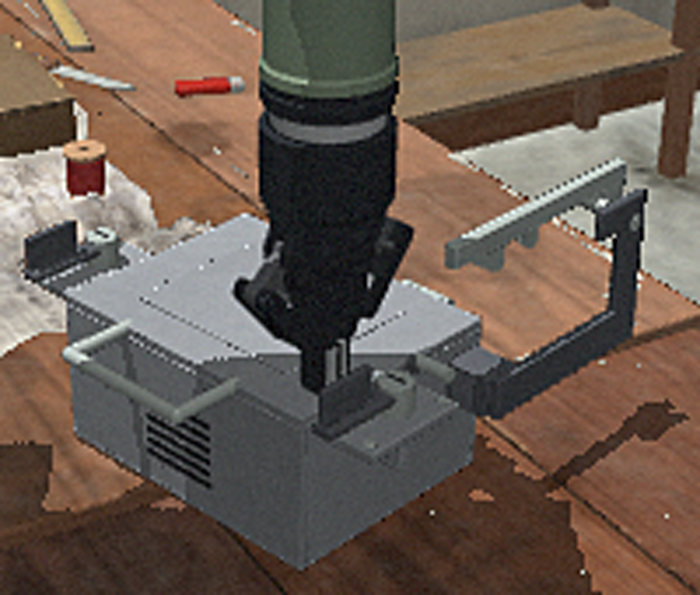

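```bash
python3 -m jog '0 0 -1.5 0 0 0 1; -2.5 -0.5 -2.3 0 0 0 1; -5 -2 -4 0 0 0 0.6; -5 -3.5 -7 0 0 0 0.55; -4.5 -4.8 -10 0 0 0 0.55; -4 -5.28 -12 0 0 0 0.55; -4 -5.28 -12 0 0 0 0.55; -4 -5.28 -12 0 0 0 0.55'
python3 - <<'E'
from h import *
from workcell import ctrl
plan(ctrl.state(),[(-130,0,175),(-130,0,97)])
for n in("wrist","top"):
  c=ctrl.calibration(n)
  im=ctrl.snapshot(n)[:,:,::-1];cv2.imwrite(f"pics/{n}6.png",im if n=="wrist" else cv2.resize(im[140:300,260:420],None,fx=3.7,fy=3.7,interpolation=cv2.INTER_CUBIC))
  if n=="wrist": print(proj(b2w(np.array([(-130,50,114),(-130,-50,114),(-85,110,118),(-85,-110,118)])/1e3,Q),c))
E
```

```text
time: 6.95
tool_pos: [0.4558, -0.0716, 0.3496]
eef_rot: [0.565, 0.426, 0.564, -0.426]
ft_force: [-0.3, 0.6, -0.1]
finger_gap: 0.0381
turn [ 0.0005  0.0013 -0.0012] sgn 1.0
(-130, 0, 175) -> [ 0.16 -0.02  0.11]
(-130, 0, 97) -> [ 7.96 -0.03  0.1 ]
tip box mm [-129.6    0.8  176.6] F [-0.3  0.6 -0.1] gap 0.0381 t 6.95 j6 -0.62
[[316.90359389 180.42965837]
 [317.03339591 333.00893108]
 [404.11915888  64.0648958 ]
 [381.36920123 411.47675137]]
```

View pics/wrist6.png

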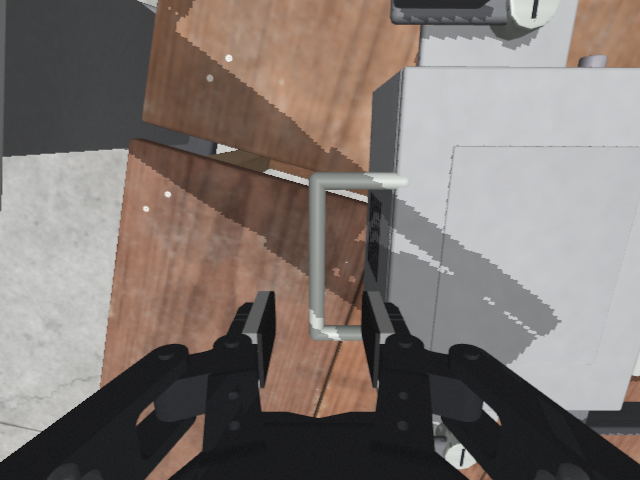

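```bash
python3 -m jog '2 0 0.1 0 0 0 0.55; 4.5 0 0.1 0 0 0 0.55; 6.5 0 0.1 0 0 0 0.55; 7.6 0 0.1 0 0 0 0.55; 7.6 0 0.1 0 0 0 0.6; 7.6 0 0.1 0 0 0 1; 7.6 0 0.1 0 0 0 1; 7.6 0 0.1 0 0 0 1'
python3 - <<'E'
from h import *
from workcell import ctrl
plan(ctrl.state(),[(-130,0,97)])
for n in("wrist","scene"):
  im=ctrl.snapshot(n)[:,:,::-1];cv2.imwrite(f"pics/{n}7.png",im if n=="wrist" else cv2.resize(im[170:340,240:440],None,fx=3.5,fy=3.5,interpolation=cv2.INTER_CUBIC))
E
```

```text
time: 7.85
tool_pos: [0.456, -0.0736, 0.2743]
eef_rot: [0.564, 0.425, 0.564, -0.427]
ft_force: [-4.8, -1.9, 2.8]
finger_gap: 0.0077
turn [-0.0005  0.0017  0.0012] sgn 1.0
(-130, 0, 97) -> [ 0.43  0.03 -0.1 ]
tip box mm [-130.5   -1.3  101.3] F [-4.8 -1.9  2.8] gap 0.0077 t 7.85 j6 -0.62
```

View pics/scene7.png

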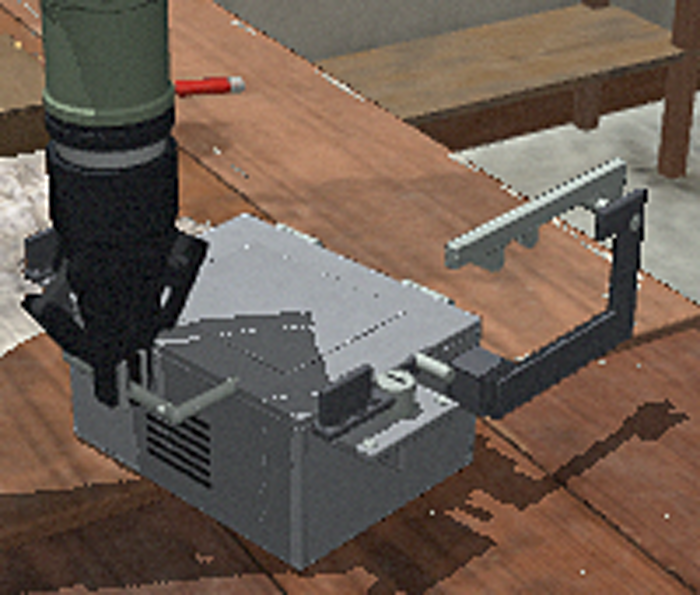

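```bash
python3 -m jog '-2.1 0.15 0 0 0 0 1; -4.25 0.5 0 0 0 0 1; -6.35 1.1 0 0 0 0 1; -8.35 1.85 0 0 0 0 1; -10.25 2.8 0 0 0 0 1; -12.05 4 0 0 0 0 1; -13.75 5.3 0 0 0 0 1; -15.3 6.8 0 0 0 0 1'
python3 - <<'E'
from h import *
from workcell import ctrl
plan(ctrl.state(),[(-62,0,250)])
E
```

```text
time: 8.75
tool_pos: [0.5201, -0.0555, 0.4286]
eef_rot: [0.563, 0.424, 0.565, -0.429]
ft_force: [-9.7, -5.1, 5.7]
finger_gap: 0.0078
turn [-0.0018  0.0028  0.0065] sgn 1.0
(-62, 0, 250) -> [ 0.55  0.16 -0.11]
tip box mm [-64.7  -1.6 255.6] F [-9.7 -5.1  5.7] gap 0.0078 t 8.75 j6 -0.55
```

```bash
python3 -m jog '-1.4 1.6 0 0 0 0 1; -2.6 3.35 0 0 0 0 1; -3.65 5.25 0 0 0 0 1; -4.5 7.2 0 0 0 0 1; -5.1 9.3 0 0 0 0 1; -5.55 11.4 0 0 0 0 1; -5.7 12.6 0 0 0 0 1; -5.75 12.8 0 0 0 0 1'
python3 - <<'E'
from h import *
from workcell import ctrl
plan(ctrl.state(),[(-130.5+197,0,101.3+210.2)])
for n in("wrist","scene"):
  im=ctrl.snapshot(n)[:,:,::-1];cv2.imwrite(f"pics/{n}8.png",im if n=="wrist" else cv2.resize(im[130:330,240:440],None,fx=3,fy=3,interpolation=cv2.INTER_CUBIC))
E
```

```text
time: 9.55
tool_pos: [0.6458, -0.0199, 0.4877]
eef_rot: [0.567, 0.427, 0.562, -0.426]
ft_force: [-1.1, -2.3, 5.6]
finger_gap: 0.0076
turn [-0.001   0.0047 -0.0057] sgn 1.0
(66.5, 0, 311.5) -> [ 0.31 -0.06 -0.13]
tip box mm [ 68.   -2.1 314.7] F [-1.1 -2.3  5.6] gap 0.0076 t 9.55 j6 -0.44
```

View pics/scene8.png

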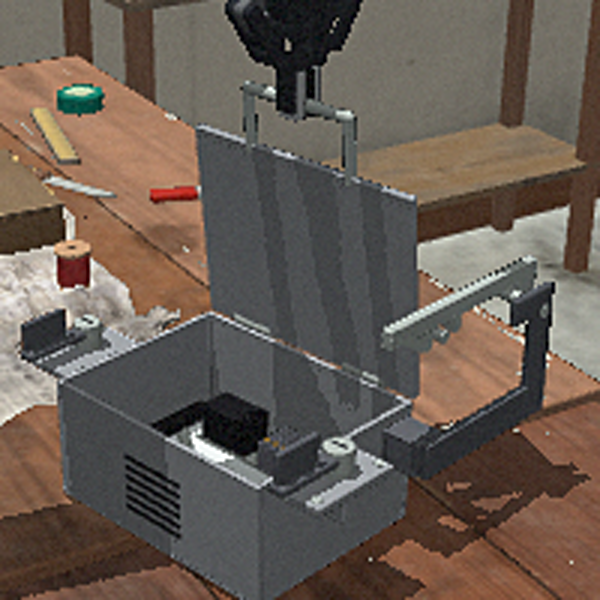

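```bash
python3 -m jog '0.1 0.2 0 0 0 0 1; 0.1 0.4 0 0 0 0 1; 0.1 0.5 0 0 0 0 1; 0.1 0.5 0 0 0 0 1; 0.1 0.2 0 0 0 0 1; 0.1 -0.3 0 0 0 0 1; 0.2 -0.8 0 0 0 0 1; 0.3 -1.2 0 0 0 0 1'
python3 - <<'E'
from h import *
from workcell import ctrl
plan(ctrl.state(),[(-130.5+180.2,0,101.3+208.2)])
for n in("wrist","scene"):
  im=ctrl.snapshot(n)[:,:,::-1];cv2.imwrite(f"pics/{n}9.png",im if n=="wrist" else cv2.resize(im[190:310,340:440],None,fx=5,fy=5,interpolation=cv2.INTER_CUBIC))
E
```

```text
time: 10.45
tool_pos: [0.6332, -0.0234, 0.4862]
eef_rot: [0.567, 0.428, 0.561, -0.425]
ft_force: [-1.4, -1.5, 10.3]
finger_gap: 0.0073
turn [-0.0014  0.0051 -0.0081] sgn 1.0
(49.69999999999999, 0, 309.5) -> [ 0.37 -0.43 -0.12]
tip box mm [ 55.4  -2.1 313.2] F [-1.4 -1.5 10.3] gap 0.0073 t 10.45 j6 -0.45
```

View pics/scene9.png

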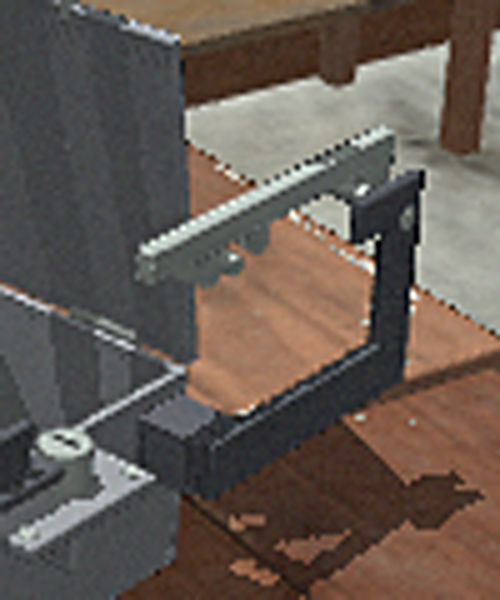

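View pics/wrist9.png

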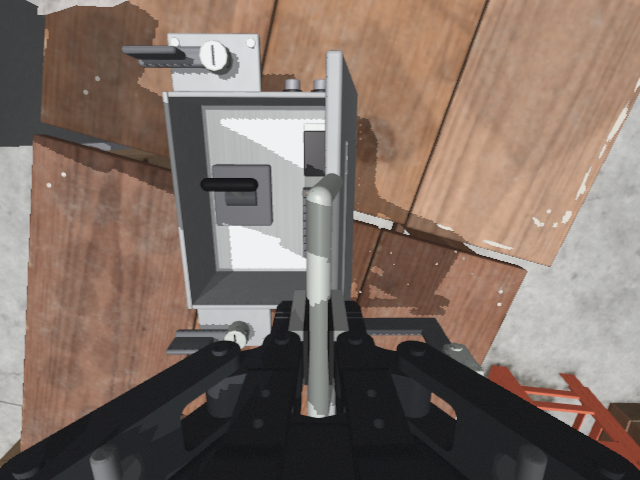

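```bash
python3 -m jog '0 0 0 0 0 0 0.85; 0 0 0 0 0 0 0.6; 0 0 0 0 0 0 0.6; 0 0 0 0 0 0 0.6; 0 0 0 0 0 0 0.6; -1 0 0 0 0 0 0.6; -3 0 0 0 0 0 0.6; -5 0 0 0 0 0 0.6'
python3 - <<'E'
from h import *
from workcell import ctrl
plan(ctrl.state(),[(-45,60,320),(-45,60,250)])
for n in("wrist","scene"):
  im=ctrl.snapshot(n)[:,:,::-1];cv2.imwrite(f"pics/{n}10.png",im if n=="wrist" else cv2.resize(im[110:310,260:440],None,fx=3,fy=3,interpolation=cv2.INTER_CUBIC))
E
```

```text
time: 11.35
tool_pos: [0.6331, -0.0228, 0.5314]
eef_rot: [0.564, 0.426, 0.564, -0.426]
ft_force: [0.9, 0.0, -0.1]
finger_gap: 0.0345
turn [-0.0009 -0.0004  0.0007] sgn 1.0
(-45, 60, 320) -> [ 3.85 -9.9  -6.05]
(-45, 60, 250) -> [10.85 -9.89 -6.05]
tip box mm [ 53.8  -0.5 358.4] F [ 0.9  0.  -0.1] gap 0.0345 t 11.35 j6 -0.45
```

View pics/scene10.png

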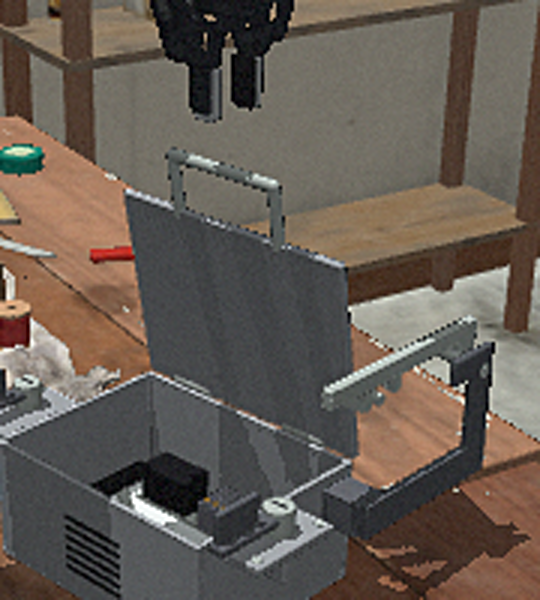

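```bash
python3 -m jog '-0.5 -1.5 -0.5 0 0 0 0.6; -0.5 -4.5 -2 0 0 0 1; -0.5 -7.5 -4.5 0 0 0 1; 1 -9 -6.3 0 0 0 1; 4 -9 -6.6 0 0 0 1; 8 -9 -6.6 0 0 0 1; 12.5 -9 -6.6 0 0 0 1; 17 -9 -6.6 0 0 0 1'
python3 - <<'E'
from h import *
from workcell import ctrl
im=ctrl.snapshot("wrist")[:,:,::-1];cv2.imwrite(f"pics/w11.png",im)
plan(ctrl.state(),[(-35,65,72),(-35,40,72),(-35,-15,72),(-35,-18,72)])
E
```

```text
time: 12.25
tool_pos: [0.528, 0.0163, 0.3591]
eef_rot: [0.565, 0.426, 0.564, -0.426]
ft_force: [-0.1, -0.1, 0.1]
finger_gap: 0.0001
turn [-0.0011 -0.0063  0.0146] sgn 1.0
(-35, 65, 72) -> [10.5   0.61  0.26]
(-35, 40, 72) -> [10.48  0.62  2.76]
(-35, -15, 72) -> [10.45  0.62  8.26]
(-35, -18, 72) -> [10.44  0.62  8.56]
tip box mm [-42.1  68.1 177.1] F [-3.8 -1.  -6. ] gap 0.0001 t 12.3 j6 -0.41
```

View pics/w11.png

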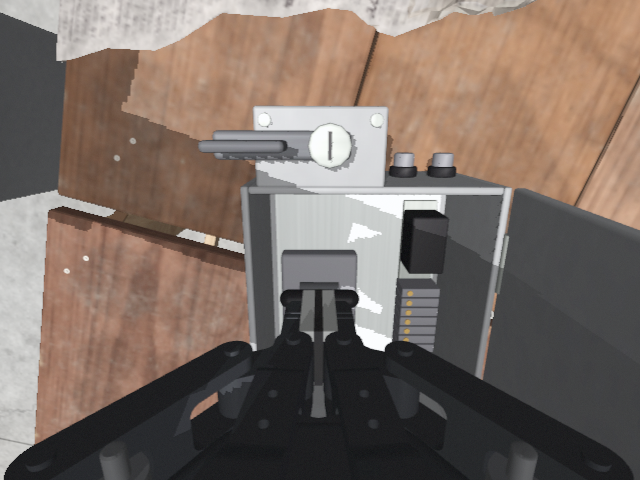

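```bash
python3 - <<'E'
from h import *
from workcell import ctrl
s=ctrl.state();plan(s,[(-35,67,72),(-35,40,72),(-35,-15,72),(-35,-18,72)])
c=ctrl.calibration("wrist")
for th in(0,.1,.2,.3):
  y=62*np.sin(.55-th);z=30+62*np.cos(.55-th);print(th,proj(b2w(np.array([(-65,y,z),(-5,y,z)])/1e3,Q),c).round(0).tolist())
E
```

```text
turn [-0.0011 -0.0063  0.0146] sgn 1.0
(-35, 67, 72) -> [10.5   0.61  0.06]
(-35, 40, 72) -> [10.48  0.62  2.76]
(-35, -15, 72) -> [10.45  0.62  8.26]
(-35, -18, 72) -> [10.44  0.62  8.56]
tip box mm [-42.1  68.1 177.1] F [-3.8 -1.  -6. ] gap 0.0001 t 12.3 j6 -0.41
0 [[289.0, 292.0], [370.0, 293.0]]
0.1 [[288.0, 301.0], [371.0, 301.0]]
0.2 [[288.0, 310.0], [371.0, 310.0]]
0.3 [[288.0, 318.0], [371.0, 319.0]]
```

```bash
python3 -m jog '1 0 0 0 0 0 1; 3 0 0 0 0 0 1; 5.5 0 0 0 0 0 1; 8 0 0 0 0 0 1; 10 0 0 0 0 0 1; 11.2 0 0 0 0 0 1; 11.6 0 0 0 0 0 1; 11.6 0 0 0 0 0 1'
python3 - <<'E'
from h import *
from workcell import ctrl
s=ctrl.state();plan(s,[(-35,65,72),(-35,40,72),(-35,-12,72),(-35,-14,72)])
im=ctrl.snapshot("wrist")[:,:,::-1];cv2.imwrite(f"pics/w12.png",im)
E
```

```text
time: 13.1
tool_pos: [0.5291, 0.016, 0.2455]
eef_rot: [0.565, 0.427, 0.564, -0.426]
ft_force: [-0.1, -0.9, -0.2]
finger_gap: 0.0004
turn [-0.001   0.0006 -0.0013] sgn 1.0
(-35, 65, 72) -> [0.05 0.04 0.02]
(-35, 40, 72) -> [0.06 0.04 2.52]
(-35, -12, 72) -> [0.06 0.04 7.72]
(-35, -14, 72) -> [0.06 0.04 7.92]
tip box mm [-35.1  65.1  72.5] F [-0.1 -0.9 -0.2] gap 0.0004 t 13.1 j6 -0.41
```

View pics/w12.png

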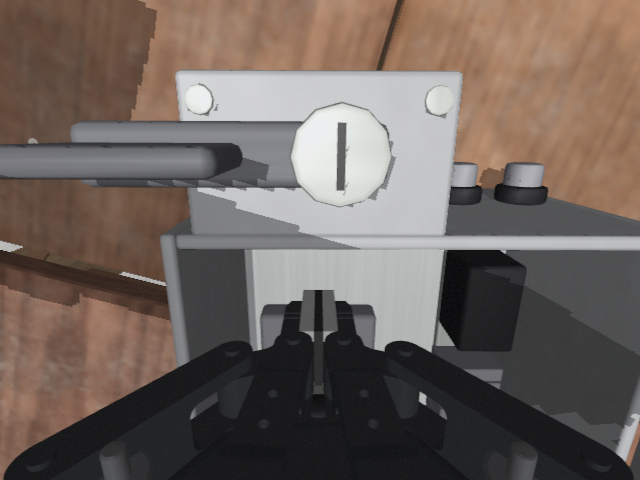

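```bash
python3 -m jog '0 0 1.2 0 0 0 1; 0 0 2.4 0 0 0 1; 0 0 3.6 0 0 0 1; 0 0 4.8 0 0 0 1; 0 0 6 0 0 0 1; 0 0 7 0 0 0 1; 0 0 7.8 0 0 0 1; 0 0 8 0 0 0 1'
python3 - <<'E'
from h import *
from workcell import ctrl
plan(ctrl.state(),[(-35,-14,72)])
E
```

```text
time: 13.95
tool_pos: [0.5495, -0.0594, 0.244]
eef_rot: [0.561, 0.428, 0.567, -0.426]
ft_force: [-2.9, 14.9, 5.2]
finger_gap: -0.0005
turn [-0.0033 -0.0089  0.0018] sgn 1.0
(-35, -14, 72) -> [-0.1   0.14  0.1 ]
tip box mm [-36.7 -11.4  71. ] F [-2.9 14.9  5.2] gap -0.0005 t 13.95 j6 -0.54
```

```bash
python3 -m jog '0 0 0 0 0 0 1; 0 0 0 0 0 0 1; 0 0 -1 0 0 0 1; 0 0 -2.5 0 0 0 1; -2 0 -3 0 0 0 1; -5 0 -3 0 0 0 1; -8.5 0 -3 0 0 0 1; -12 0 -3 0 0 0 1'
python3 -m jog '-4 -1 0 0 0 0 1; -8 -3 0 0 0 0 1; -11 -7 0 0 0 0 1; -13 -11.5 0 0 0 0 1; -13 -16 0 0 0 0 1; -13 -19 0 0 0 0 1; -13 -19 0 0 0 0 1; -13 -19 0 0 0 0 1'
python3 - <<'E'
from h import *
from workcell import ctrl
plan(ctrl.state(),[(-35,-14,72)])
for n in("wrist","scene","top"):
  im=ctrl.snapshot(n)[:,:,::-1];cv2.imwrite(f"pics/{n}13.png",im if n!="scene" else cv2.resize(im[130:330,240:440],None,fx=3,fy=3,interpolation=cv2.INTER_CUBIC))
E
```

```text
time: 14.75
tool_pos: [0.5417, -0.0316, 0.3656]
eef_rot: [0.564, 0.426, 0.564, -0.427]
ft_force: [1.6, 0.7, -0.7]
finger_gap: 0.0001
time: 15.55
tool_pos: [0.3589, -0.0838, 0.495]
eef_rot: [0.565, 0.427, 0.563, -0.427]
ft_force: [0.1, 0.4, 0.6]
finger_gap: 0.0003
turn [-0.0021  0.0016 -0.0015] sgn 1.0
(-35, -14, 72) -> [25.03 19.11  2.9 ]
tip box mm [-226.1   15.5  322. ] F [0.1 0.4 0.6] gap 0.0003 t 15.55 j6 -0.74
```

View pics/wrist13.png

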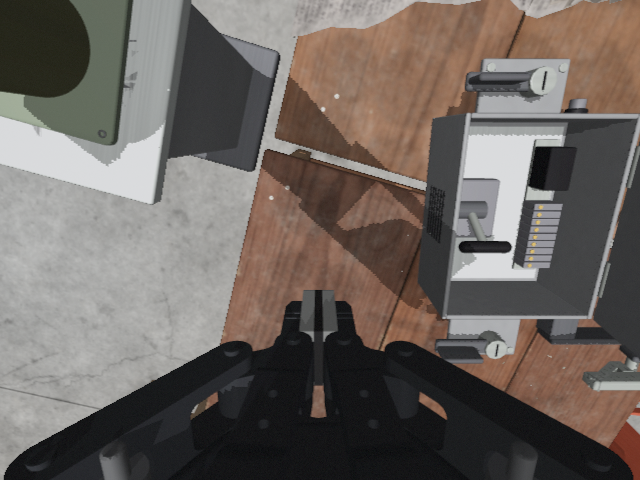

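View pics/scene13.png

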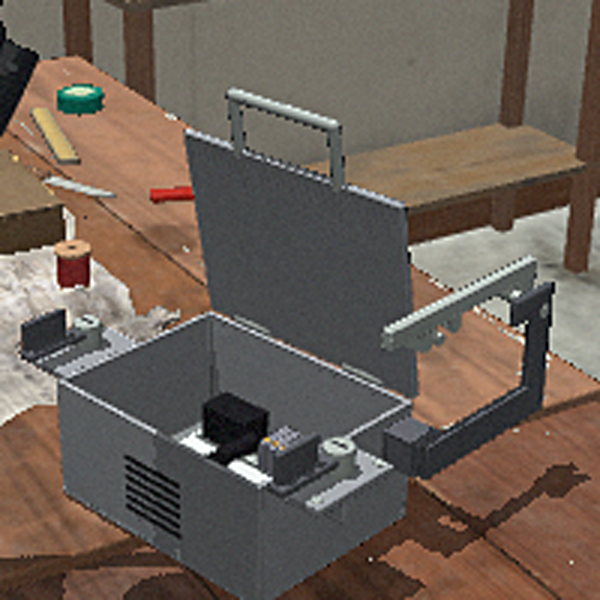

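View pics/top13.png

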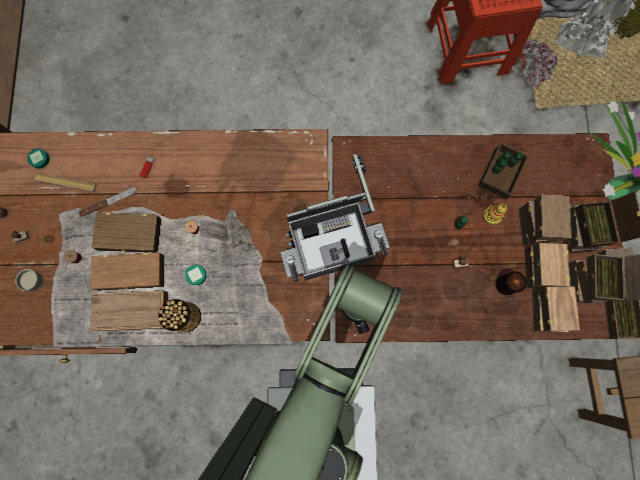

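```bash
python3 - <<'E'
from h import *
from workcell import ctrl
c=ctrl.calibration("wrist")
for th in(.8,.95,1.1):
  y=62*np.sin(.55-th);z=30+62*np.cos(.55-th);print(th,proj(b2w(np.array([(-65,y,z),(-5,y,z)])/1e3,Q),c).round(0).tolist())
c=ctrl.calibration("scene")
for ph in(1.3,1.39,1.45):
  P=np.array([(85-215*np.cos(ph)+4*np.sin(ph),y,110+215*np.sin(ph)+4*np.cos(ph)) for y in(50,-50)])/1e3
  print(ph,((proj(b2w(P,Q),c)-[240,130])*3).round(0).tolist())
print(((proj(b2w(np.array([(25,-128,175),(81,-128,175)])/1e3,Q),c)-[240,130])*3).round(0))
E
```

```text
0.8 [[463.0, 235.0], [518.0, 235.0]]
0.95 [[461.0, 241.0], [515.0, 241.0]]
1.1 [[459.0, 247.0], [512.0, 247.0]]
1.3 [[212.0, 106.0], [313.0, 138.0]]
1.39 [[230.0, 94.0], [332.0, 126.0]]
1.45 [[242.0, 88.0], [344.0, 120.0]]
[[385. 359.]
 [434. 333.]]
```

```bash
python3 -c "
from workcell import ctrl
print(ctrl.close_job())"
```

```text
the job is handed in; nothing more can be done
None
```

I turned both fasteners to unlocked, swung the panel up by its bar onto the drop catch, released it, and pushed the inside lever across to the right. I handed the job in at about 15.7 s of the 72 s allowed; no verdict was reported.

What the last pictures showed:
- **Fasteners:** both levers point to the front of the box.
- **Panel:** it stands by itself. The bar's pixels match an angle of about 1.39 rad, where the catch should hold it.
- **Catch:** the bar is back at its resting height with the pin behind it, judged by eye.
- **Lever:** its cross bar matches the 1.1 rad stop to within a pixel.
- **Bystanders:** all four are unmoved in the top view.
- **Arm:** clear of the box and touching nothing. The highest force I saw was about 15 N, when the lever reached its stop.

One measurement disagreed slightly: the wrist camera placed the box about 3 mm further away than the scene and top cameras did. I used a value in between, and it caused no trouble.

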